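# Rebalance a glued tray and slide it across the gap between two stands

## Task

The plywood tray's joints are freshly glued: it must be slid on its waxed runners, never lifted, and neither end may dip into the gap. First lift the steel gluing weight by its wooden grip from the end compartment and set it down upright, without dropping it, in the tray's empty middle compartment so that the tray balances, while the tray stays on its stand. Then slide the tray over the gap until it sits squarely and wholly on the other stand, the weight still in the middle and the toy wheel left in its end compartment; do not disturb the things lying about the bench.

Things in the scene. Friction and masses are not known exactly. Their poses are not given: they have to be found in the camera images.
- start_stand: Fixed plywood stand on which the tray starts: top 200 mm (its x) by 260 mm (its y), 60 mm high. Origin at the centre of its underside, on the bench; z up. It may be the left or the right of the two stands.
- far_stand: The other, identical fixed stand (200 x 260 x 60 mm, same origin and axes), without a tray at the start. Its top is level with the first; the two stand in line along their common y axis, parallel, with a 80 to 90 mm wide open gap between them. It lies on the +y or the -y side of the start stand.
- tray: Open plywood tray 140 (its x) x 220 (its y) x 46 mm high, 0.2 kg, on two slippery waxed 12 mm round runners along y. Origin: centre of its underside, on the stand top; z up. Walls and dividers 6 mm thick, tops 46 mm above the origin. Starts wholly on the start stand, within 0.1 rad of its y. It is apt to tip into the gap if the weight is in an end compartment, stays level if it is in the middle one.
- tray_in (a point): Centre of the floor of the tray's middle compartment, 16 mm above the tray's origin, same axes. Three compartments in a row along y, each 65 mm long (y) by 128 mm wide (x), centred at y = -71, 0 and +71 mm from here, open above; the middle one is empty at the start.
- weight_grip (a point): The gluing weight, about 0.55 kg: steel block 54 mm (its x) by 46 mm (its y) by 28 mm high, with an upright square wooden grip, 24 x 24 mm and 52 mm tall, on the middle of its top. This point is the centre of the wooden grip, 54 mm above the weight's underside and 26 mm below its top; z up. Stands upright in one of the end compartments, square to the tray within 0.1 rad.
- wheel_mid (a point): Plain wooden toy wheel, 48 mm in diameter, 24 mm thick, 0.03 kg, lying flat in the other end compartment. This point is its centre, 12 mm above the tray's floor.
- heart_box: Bystander: loose heart-shaped open plywood box, about 115 mm across, 50 mm high, on the bench beyond the stands. Origin near the centre of its underside.
- glue: Bystander: white plastic glue bottle, 60 mm in diameter, 160 mm tall, standing on the bench beyond the stands. Origin at the centre of its underside.
- screwdriver: Bystander: screwdriver lying on the bench beyond the stands, handle towards its -x. Origin at its underside.
Things that resemble listed ones, but are neither listed nor needed, are in the scene too. Of the things that look like the part that bears weight_grip, the smaller one is meant. What is shaped like the part that bears wheel_mid but yellow is not meant.

How it is judged:
By the outcome, as a careful person would: the job done as asked, in the order asked, and still so for the second after the job is handed in, with the robot touching nothing.
It also fails if it takes over 58 s, if anything falls off the work surface, if the arm or the gripper's body presses on something with over 40 N, if the wrist force passes 120 N, or if a joint passes its speed limit or range.

## Robot

A 6-joint arm with a two-finger parallel gripper is mounted at the origin on the work surface. World frame = base frame: x ahead of the robot, y to its left, z up, the work surface at z = 0. Lengths are in m, angles in rad, forces in N, time in s.
With the tool pointing down it reaches from about 0.35 to 0.95 m from the base axis. Payload 17.4 kg.
Tool frame: the origin (TCP) lies on the centre line of the jaws, within the pads' length; the fingertips stand ahead of it and the grasp point (between the pads) lies 3 mm ahead of it (tips_ahead is the z of the fingertips in the tool frame, in m); z points along the fingers, x is the direction in which the jaws open and shut, and the axes are right-handed (so a half turn about z gives the same grasp; the last joint's range is limited). The gripper opens to 93 mm and grips with 3 to 60 N. Pads are 15 mm wide; open, the fingers measure 128 mm over their backs; the gripper's body (75 mm by 188 mm) begins 65 mm behind the grasp point.
Start: joints at [-1.252, 0.116, 1.442, -0, 1.584, -0.038], TCP at [0.236, -0.632, 0.241] pointing down, gripper open.
Joint ranges: [-2.83, 2.83], [-0.83, 2.19], [0.07, 2.5], [-1.14, 4.28], [0.01, 3], [-2.97, 2.97]. Speed limits (rad/s): [1.89, 1.89, 2.22, 3.14, 3.14, 3.14].

## Interface

Orientations are given as a unit quaternion [w, x, y, z].
In Python, from station import observe, snapshot, job_done, tips_ahead gives the robot as it stands.
- The arm moves only by the tool step_arm, never from a script. Its argument "plan" is a list of rows, each a list of 5 numbers: the opening in per cent of the stroke, from 0 (shut) to 100 (fully open), then the shift along the tool's x, y, z in m, then the turn about the tool's z in rad. A call has 1 to 10 rows; each row shifts and turns the commanded pose from where the row before left it, along the tool's axes as they then stand; what a row does not reach is not made up. A row lasts 1/12 s, in which the tool goes at most 41.7 mm and 7.16 degrees, less where a joint would pass 70% of its speed; a pose out of reach is approached as far as the arm can. A call is refused whole if a number of a shift passes 0.0417 or a number of a turn 0.125, either way. A call with a gripper value outside its range is refused whole. The fingers move at their own pace and stop on an object; the grip force is fixed at half the most. Time passes only in rows, so rows that do not move let the fingers close. It gives the time, the measured TCP pose, the force and the opening at its end, in the units of the state.
- observe(): the state, without advancing time (a new reading comes with each control period).
- snapshot(name): name is "side" or "top"; returns a dict with "pixels" (400x640x3 uint8, blue, green, red), "range_z" (400x640 float32, m along the optical axis (not along the pixel's ray), 0 where there is no reading), "intrinsics" (3x3 intrinsics, pixels), "R" (3x3) and "t" (3): a world point X has camera coordinates R X + t. Camera axes: x right, y down, z forward; pixel columns grow to the right and rows downward; lengths in m; the calibration is good to about 2 mm. A picture is of the moment at which its call begins.
- job_done(): hands the job in, once; it reports no verdict.
The state is a dict: "time_s": time; "q": joint angles; "joint_vel": joint speeds; "effort": joint torques, N m; "tool_pos": TCP position; "tcp_rot": TCP orientation; "ft_force": force on the tool from outside, world axes, zero at the start; "ft_torque": the same for the moment, N m; "finger_gap": finger opening in m.
Only numpy, scipy, OpenCV 4.12 (cv2) and the standard library are available. Lean on these libraries where they do the work, as an engineer would, in place of code of your own. Each camera call takes 0.05 s, during which the arm holds its last target. There are 200 camera calls.

## Working session

There is one attempt and no reset: what is moved stays moved. The work goes in short steps, Python scripts to look and compute and a tool call to move; the robot and the scene stay as the last step left them, time stands still between calls to the robot, and variables do not carry over. Pictures are saved under pics/ and viewed, about 8 in all and at most 12, crops included, and the job is handed in when it is done.

Besides the shell and the picture viewer there is one more tool, called after "Call:" as a command line: name --pt "numbers of a row" for each row, then --argument value for the rest. step_arm: Moves the arm, as the interface text tells. Its arguments: {"type":"object","properties":{"plan":{"type":"array","items":{"type":"array","items":{"type":"number"}}}},"required":["plan"]}

```bash
mkdir -p pics; cat > h.py <<'E'
import numpy as np, cv2
from station import observe, snapshot, job_done, tips_ahead
def cloud(s):
    K=s["intrinsics"];z=s["range_z"];v,u=np.indices(z.shape)
    c=np.stack([(u-K[0,2])/K[0,0]*z,(v-K[1,2])/K[1,1]*z,z],-1)
    P=(c-s["t"])@s["R"]; P[z<=0]=np.nan
    return P
E
python3 - <<'E'
from h import *
for n in("top","side"):
    s=snapshot(n); cv2.imwrite(f"pics/{n}0.png",s["pixels"]); np.savez(f"{n}0.npz",**s)
    print(n,-s["R"].T@s["t"],s["R"].round(2).tolist(),s["intrinsics"][0,0])
print(tips_ahead if not callable(tips_ahead) else tips_ahead()); print(observe())
E
```

```text
top [ 0.46556775 -0.02161585  0.93655442] [[0.01, -1.0, 0.01], [-1.0, -0.01, -0.09], [0.09, -0.01, -1.0]] 373.9486808510238
side [0.31189223 0.63004821 0.55091085] [[-0.93, -0.38, -0.0], [-0.2, 0.51, -0.84], [0.32, -0.77, -0.55]] 364.4628095310115
0.022
{'time_s': 0.1, 'q': array([-1.25178795e+00,  1.16421437e-01,  1.44220098e+00, -2.78224742e-05,
        1.58401537e+00, -3.77887003e-02]), 'joint_vel': array([ 0.00079046, -0.00066206, -0.00162573,  0.00207116, -0.00110649,
       -0.00020053]), 'effort': array([ 1.12398877e-03, -7.22894955e+01, -6.23865509e+01,  7.81265600e-02,
        2.29270477e-02, -1.20130953e-04]), 'tool_pos': array([ 0.23569916, -0.63233202,  0.23998862]), 'tcp_rot': array([-3.02959072e-04,  8.21362929e-01, -5.70405702e-01, -4.26007846e-04]), 'ft_force': array([-0.30017066, -0.28174233, -0.96772436]), 'ft_torque': array([ 0.06566603,  0.01683744, -0.07030454]), 'finger_gap': 0.09283945083751276}
```

View pics/top0.png

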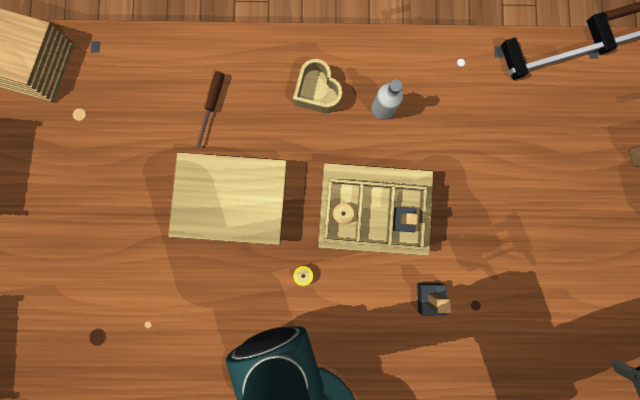

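View pics/side0.png

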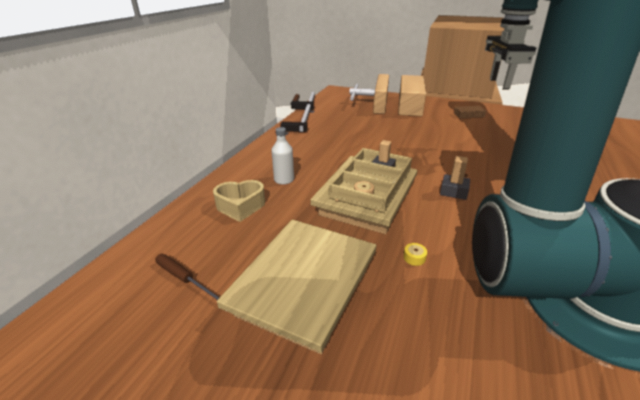

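The top view shows the tray on the right (−y) stand at px (376,210). Things that could be taken for the weight are the one in the tray at (406,219), smaller and in the right compartment, and the one on the bench at (433,300), which is larger and a decoy. For the wheel there is the plain one in the tray at (343,213) and the yellow decoy at (303,275). I choose the weight at (406,219), and the tray will slide toward +y.

```bash
python3 - <<'E'
from h import *
s=dict(np.load("top0.npz")); P=cloud(s); z=P[...,2]
def rect(name,m,box):
    k=np.zeros_like(m); a,b,c,d=box; k[c:d,a:b]=1
    m=m&k; n,l,st,_=cv2.connectedComponentsWithStats(m.astype(np.uint8)); i=1+np.argmax(st[1:,4])
    q=P[m if name=='tray' else l==i]; (c,w,a)=cv2.minAreaRect((q[:,:2]*1000).astype(np.float32))
    print(name,np.round(c,1),np.round(w,1),round(a,2),"z med",np.median(q[:,2]).round(4),len(q))
rect('far',abs(z-.06)<.006,(150,300,140,260))
rect('start',abs(z-.06)<.006,(310,445,150,265))
rect('tray',abs(z-.106)<.006,(318,436,170,252))
rect('grip',(z>.145)&(z<.17),(385,430,195,240))
rect('grip.low',(z>.098)&(z<.11),(395,418,205,233))
rect('wheel',abs(z-.1)<.004,(330,356,200,226))
rect('decoygrip',z>.07,(410,460,280,320))
print(np.round(z[205:235:3,388:430:3]*1000).astype(int))
cv2.imwrite("pics/crop.png",cv2.resize(s["pixels"][155:320,310:460],None,fx=4,fy=3.6,interpolation=cv2.INTER_CUBIC))
E
```

```text
far [536.3 182.6] [261.  200.2] 86.16 z med 0.0599 9362
start [ 513.4 -166.7] [260.2 200. ] 86.24 z med 0.0597 3105
tray [ 499.7 -158.7] [221.  140.2] 85.63 z med 0.1049 1738
grip [ 487.8 -224.8] [23.8 23.3] 88.35 z med 0.1552 142
grip.low [ 488.2 -224.7] [45.1 53.8] 86.43 z med 0.1035 332
wheel [500.5 -85.6] [44.9 45.2] 0.32 z med 0.0998 349
decoygrip [ 300.6 -305.4] [30.6 32. ] 2.78 z med 0.1036 292
[[ 73 101  76  72  77  77  77  76  78  73  75  91 106  58]
 [ 78 105  80 104 103 101 105 102 103 104  76  91 105  62]
 [ 76 103  81 105 103 104 103 103 105 103  75  91 108  59]
 [ 78 106  84 102 104 125 150 155 156 156  73  92 105  59]
 [ 81 106  86 105 103 125 152 155 158 155  70  95 106  61]
 [ 82 105  88 105 104 126 152 157 156 156  74  95 106  60]
 [ 81 106  89 103 103 128 152 153 153 156  74  97 107  60]
 [ 88 105  89 105 103 101 104 106 105 104  75  98 107  59]
 [ 90 107  93 104 103 106 107 103 106 105  75 101 106  58]
 [ 89 105  77  77  76  78  75  78  76  77  77 101 108  58]]
```

View pics/crop.png

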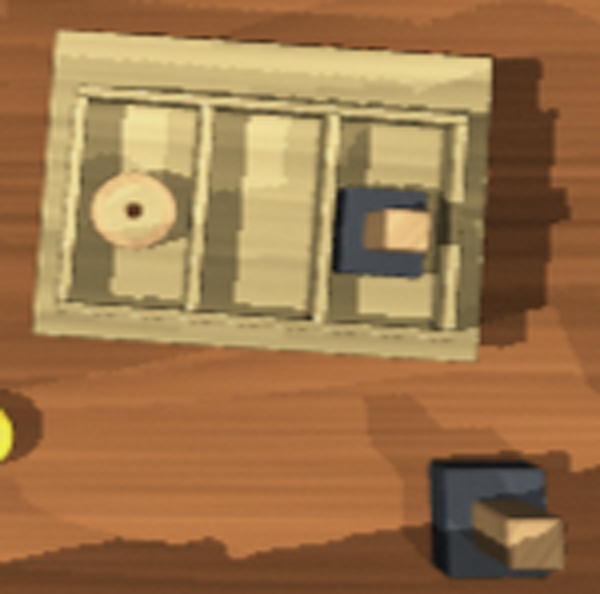

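The close crop agrees: the block measures 54 x 45 mm with a 24 mm grip, so it is the small weight, in the −y compartment. Weight at (0.488, −0.225), tray at (0.500, −0.159) with yaw −4.4°, gap 90 mm. Approaching now.

Call:
step_arm --pt "100 -0.024 -0.031 0 0" --pt "100 -0.024 -0.031 0 0" --pt "100 -0.024 -0.031 0 0" --pt "100 -0.024 -0.031 0 0" --pt "100 -0.024 -0.031 0 0" --pt "100 -0.024 -0.031 0 0" --pt "100 -0.024 -0.031 0 0" --pt "100 -0.024 -0.031 0 0" --pt "100 -0.024 -0.031 0 0" --pt "100 -0.024 -0.031 0 0"

```text
time_s: 0.93
tool_pos: [0.4429, -0.2975, 0.2405]
tcp_rot: [-0.0, 0.821, -0.57, -0.0]
ft_force: [0.3, -0.0, -0.5]
finger_gap: 0.0932
```

Call:
step_arm --pt "65 0 0 0 -0.114" --pt "65 0 0 0 -0.114" --pt "65 0 0 0 -0.114" --pt "65 0 0 0 -0.114" --pt "65 0 0 0 -0.114" --pt "65 0 0 0 -0.114" --pt "65 0 0 0 -0.114" --pt "65 0 0 0 -0.114" --pt "65 0 0 0 -0.114" --pt "65 0 0 0 -0.114"

```text
time_s: 1.77
tool_pos: [0.4423, -0.2992, 0.2403]
tcp_rot: [-0.0, 0.999, -0.034, -0.0]
ft_force: [-1.1, -0.4, 0.7]
finger_gap: 0.0607
```

```bash
cat >> h.py <<'E'
from scipy.spatial.transform import Rotation as Ro
def go(target=None,yaw=None):
    o=observe(); R=Ro.from_quat(np.roll(o["tcp_rot"],-1)).as_matrix()
    y=np.degrees(np.arctan2(R[1,0],R[0,0]))
    print("t",round(o["time_s"],2),"tcp",o["tool_pos"].round(4),"yaw",y.round(2),"tilt z",R[:,2].round(4),"F",o["ft_force"].round(1),"gap",round(o["finger_gap"],4))
    if target is not None: print("tool shift mm",(R.T@(np.array(target)-o["tool_pos"])*1000).round(1))
    if yaw is not None: print("turn rad",np.radians(y-yaw).round(4))
E
python3 -c "
from h import *
go([.488,-.2248,.135],-4.0)"
```

```text
t 1.77 tcp [ 0.4423 -0.2992  0.2403] yaw -3.91 tilt z [-4.e-04  4.e-04 -1.e+00] F [-1.1 -0.4  0.7] gap 0.0607
tool shift mm [ 40.6 -77.3 105.3]
turn rad 0.0015
```

Call:
step_arm --pt "65 0.0135 -0.0258 0 0" --pt "65 0.0135 -0.0258 0 0" --pt "65 0.0135 -0.0258 0 0" --pt "65 0 0 0.03 0" --pt "65 0 0 0.02 0" --pt "65 0 0 0 0" --pt "65 0 0 0 0"

```text
time_s: 2.35
tool_pos: [0.4882, -0.2249, 0.1902]
tcp_rot: [-0.0, 0.999, -0.037, -0.001]
ft_force: [1.2, -0.2, 0.5]
finger_gap: 0.0604
```

```bash
python3 -c "
from h import *
go([.488,-.2248,.135],-4.0)
s=snapshot('side');i=s['pixels'][110:240,290:480];cv2.imwrite('pics/a.png',cv2.resize(i,None,fx=4,fy=4))"
```

```text
t 2.35 tcp [ 0.4882 -0.2249  0.1902] yaw -4.24 tilt z [-1.7e-03  9.0e-04 -1.0e+00] F [ 1.2 -0.2  0.5] gap 0.0604
tool shift mm [-0.1 -0.1 55.2]
turn rad -0.0041
```

View pics/a.png

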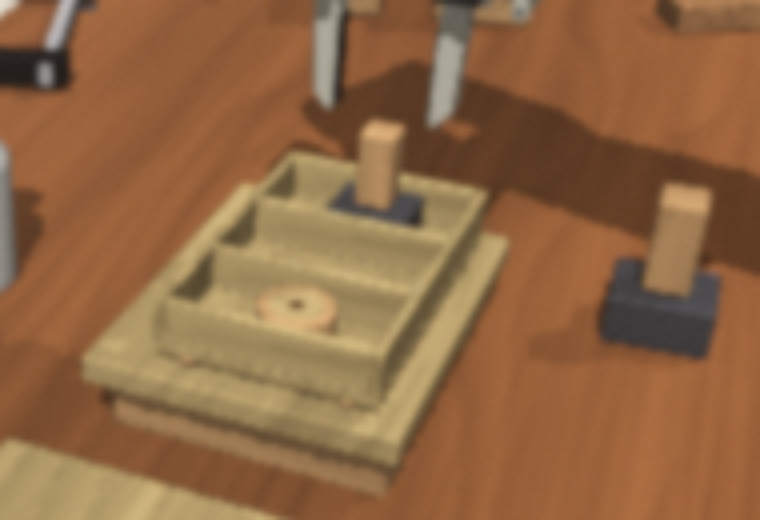

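The fingers, at (325,100) and (440,120) in the crop, straddle the grip at (380,165). I'll descend, close and lift a little.

Call:
step_arm --pt "65 0 0 0.02 0" --pt "65 0 0 0.02 0" --pt "65 0 0 0.015 0" --pt "20 0 0 0 0" --pt "10 0 0 0 0" --pt "0 0 0 0 0" --pt "0 0 0 0 0" --pt "0 0 0 0 0" --pt "0 0 0 0 0" --pt "0 0 0 0 0"

```text
time_s: 3.23
tool_pos: [0.4887, -0.2253, 0.1365]
tcp_rot: [0.0, 0.999, -0.037, 0.0]
ft_force: [-1.8, -0.4, 5.1]
finger_gap: 0.0239
```

Call:
step_arm --pt "0 0 0 -0.005 0" --pt "0 0 0 -0.01 0" --pt "0 0 0 -0.015 0" --pt "0 0 0 -0.015 0" --pt "0 0 0 -0.01 0" --pt "0 0 0 0 0" --pt "0 0 0 0 0"

```text
time_s: 3.82
tool_pos: [0.4886, -0.2252, 0.1908]
tcp_rot: [0.0, 0.999, -0.037, 0.0]
ft_force: [-0.2, 0.2, -6.0]
finger_gap: 0.0237
```

```bash
python3 -c "
from h import *
go([.4997,-.1587,.19],-4.37)
s=snapshot('side');i=s['pixels'][90:240,290:480];cv2.imwrite('pics/b.png',cv2.resize(i,None,fx=4,fy=4))
s=snapshot('top'); P=cloud(s);z=P[...,2];m=abs(z-.106)<.006;k=np.zeros_like(m);k[170:252,318:436]=1
q=P[m&k];print(cv2.minAreaRect((q[:,:2]*1000).astype(np.float32)))"
```

```text
t 3.82 tcp [ 0.4886 -0.2252  0.1908] yaw -4.24 tilt z [ 5.e-04 -2.e-04 -1.e+00] F [-0.2  0.2 -6. ] gap 0.0237
tool shift mm [  6.2 -67.1   0.8]
turn rad 0.0023
((501.89337158203125, -141.80853271484375), (187.4254913330078, 140.38575744628906), 85.91397094726562)
```

View pics/b.png

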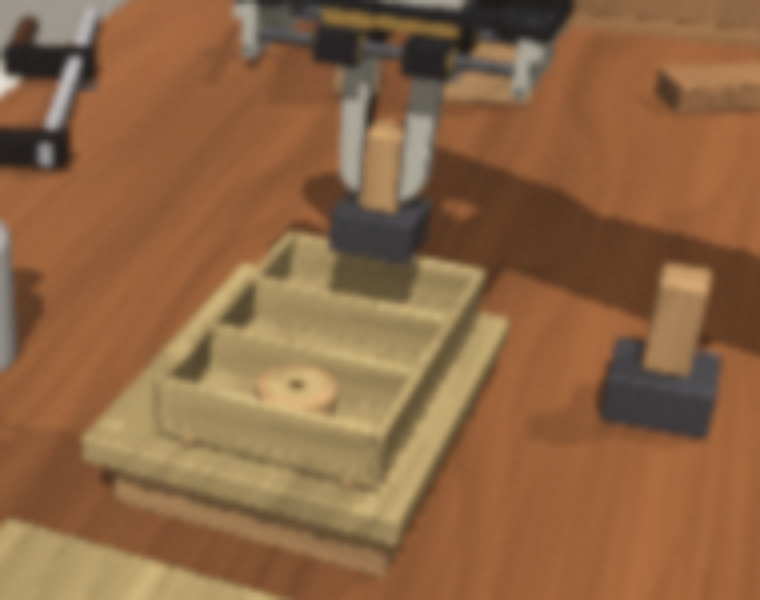

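The weight is held clear of the tray, as the crop shows at (380,200), with 6 N on the wrist. Moving it over the middle compartment and lowering.

Call:
step_arm --pt "0 0.001 -0.01 0 0" --pt "0 0.002 -0.02 0 0" --pt "0 0.002 -0.02 0 0" --pt "0 0.001 -0.012 0 0" --pt "0 0 -0.005 0 0" --pt "0 0 0 0 0" --pt "0 0 0 0 0" --pt "0 0 0 0 0"

```text
time_s: 4.58
tool_pos: [0.4994, -0.1593, 0.1905]
tcp_rot: [0.0, 0.999, -0.037, -0.0]
ft_force: [-0.3, 0.2, -6.3]
finger_gap: 0.0237
```

Call:
step_arm --pt "0 0 0 0.01 0" --pt "0 0 0 0.015 0" --pt "0 0 0 0.012 0" --pt "0 0 0 0.008 0" --pt "0 0 0 0.003 0" --pt "0 0 0 0.002 0" --pt "0 0 0 0.001 0" --pt "0 0 0 0 0" --pt "0 0 0 0 0"

```text
time_s: 5.33
tool_pos: [0.4997, -0.1589, 0.1402]
tcp_rot: [0.0, 0.999, -0.037, 0.0]
ft_force: [-0.1, -0.5, -5.9]
finger_gap: 0.0239
```

```bash
python3 -c "
from h import *
go([.4997,-.1587,.1365],-4.37)"
```

```text
t 5.33 tcp [ 0.4997 -0.1589  0.1402] yaw -4.24 tilt z [ 8.e-04 -3.e-04 -1.e+00] F [-0.1 -0.5 -5.9] gap 0.0239
tool shift mm [ 0.  -0.2  3.7]
turn rad 0.0023
```

Call:
step_arm --pt "0 0 0 0.001 0" --pt "0 0 0 0.001 0" --pt "0 0 0 0.001 0" --pt "0 0 0 0.0005 0" --pt "0 0 0 0 0" --pt "0 0 0 0 0"

```text
time_s: 5.83
tool_pos: [0.4995, -0.1588, 0.1365]
tcp_rot: [0.0, 0.999, -0.037, 0.0]
ft_force: [-1.9, 1.1, -0.4]
finger_gap: 0.0241
```

The wrist force has gone back to about 0, so the weight is resting on the tray floor. Releasing and rising.

Call:
step_arm --pt "30 0 0 0 0" --pt "45 0 0 0 0" --pt "55 0 0 0 0" --pt "55 0 0 -0.01 0" --pt "55 0 0 -0.03 0" --pt "55 0 0 -0.03 0" --pt "100 0 0.03 -0.02 0" --pt "100 0 0.04 0 0" --pt "100 0 0.04 0 0" --pt "100 0 0.01 0 0"

```text
time_s: 6.67
tool_pos: [0.49, -0.2825, 0.2273]
tcp_rot: [0.001, 0.999, -0.038, 0.0]
ft_force: [0.7, -0.5, -0.1]
finger_gap: 0.0735
```

```bash
cat >> h.py <<'E'
def track(yr):
    s=snapshot('top');P=cloud(s);z=P[...,2];X,Y=P[...,0],P[...,1]
    r=(X>.38)&(X<.66)&(Y>yr[0])&(Y<yr[1])
    q=P[r&(abs(z-.106)<.005)]; c,w,a=cv2.minAreaRect((q[:,:2]*1000).astype(np.float32)); print("tray",np.round(c,1),np.round(w,1),round(a,2),"z",q[:,2].mean().round(4))
    g=P[r&(z>.148)&(z<.165)]; print("grip",(np.median(g[:,:2],0)*1000).round(1),g[:,2].mean().round(4),len(g))
    return s
E
python3 -c "
from h import *
go([.4915,-.30,.106],-4.37)
s=track([-.29,0]);cv2.imwrite('pics/c.png',s['pixels'])"
```

```text
t 6.67 tcp [ 0.49   -0.2825  0.2273] yaw -4.36 tilt z [ 7.0e-04 -1.7e-03 -1.0e+00] F [ 0.7 -0.5 -0.1] gap 0.0735
tool shift mm [  2.7  17.1 121.3]
turn rad 0.0002
tray [ 500.6 -158.2] [220.1 140. ] 85.98 z 0.105
grip [ 500.6 -158.7] 0.1554 131
```

View pics/c.png

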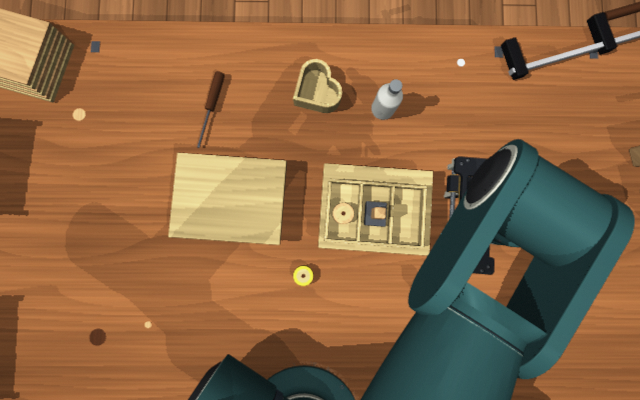

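The weight stands in the middle compartment at px (377,213), z 0.155, which means upright and level. The wheel is still at (343,213) and the tray has not moved. Next I lower the open fingers behind the tray's −y wall to push it.

Call:
step_arm --pt "100 0.002 0.009 0 0" --pt "100 0 0.008 0 0" --pt "100 0 0 0.03 0" --pt "100 0 0 0.03 0" --pt "100 0 0 0.03 0" --pt "100 0 0 0.02 0" --pt "100 0 0 0.01 0" --pt "100 0 0 0 0" --pt "100 0 0 0 0"

```text
time_s: 7.47
tool_pos: [0.4918, -0.2954, 0.1071]
tcp_rot: [0.0, 0.999, -0.037, 0.0]
ft_force: [0.2, 0.0, 0.4]
finger_gap: 0.0933
```

Call:
step_arm --pt "100 0 -0.008 0 0" --pt "100 0 -0.005 0 0" --pt "100 0 -0.004 0 0" --pt "100 0 -0.004 0 0" --pt "100 0 -0.004 0 0" --pt "100 0 -0.004 0 0" --pt "100 0 -0.004 0 0" --pt "100 0 0 0 0" --pt "100 0 0 0 0"

```text
time_s: 8.22
tool_pos: [0.4937, -0.2622, 0.1059]
tcp_rot: [-0.0, 0.999, -0.037, -0.0]
ft_force: [-0.9, -0.2, 0.1]
finger_gap: 0.0927
```

```bash
python3 -c "
from h import *
go(None,-4)
s=track([-.29,.3])"
```

```text
t 8.22 tcp [ 0.4937 -0.2622  0.1059] yaw -4.22 tilt z [-3.e-04  7.e-04 -1.e+00] F [-0.9 -0.2  0.1] gap 0.0927
turn rad -0.0039
tray [ 502.  -142.4] [219.6 139.9] 85.68 z 0.1049
grip [ 502.4 -142.2] 0.155 135
```

The tray follows squarely. Pushing on, with a slight sideways shift to centre it on the far stand.

Call:
step_arm --pt "100 0.0003 -0.005 0 -0.001" --pt "100 0.0003 -0.008 0 -0.001" --pt "100 0.0003 -0.008 0 -0.001" --pt "100 0.0003 -0.008 0 -0.001" --pt "100 0.0003 -0.008 0 0" --pt "100 0.0003 -0.008 0 0" --pt "100 0.0003 -0.008 0 0" --pt "100 0.0003 -0.008 0 0" --pt "100 0.0003 -0.008 0 0" --pt "100 0.0003 -0.008 0 0"

```text
time_s: 9.1
tool_pos: [0.5023, -0.1852, 0.1063]
tcp_rot: [0.0, 0.999, -0.035, 0.0]
ft_force: [0.1, -2.5, -0.2]
finger_gap: 0.0929
```

Call:
step_arm --pt "100 0.0003 -0.008 0 0" --pt "100 0.0003 -0.008 0 0" --pt "100 0.0003 -0.008 0 0" --pt "100 0.0003 -0.007 0 0" --pt "100 0.0003 -0.006 0 0" --pt "100 0.0003 -0.005 0 0" --pt "100 0.0002 -0.004 0 0" --pt "100 0 -0.002 0 0" --pt "100 0 0 0 0" --pt "100 0 0 0 0"

```text
time_s: 9.93
tool_pos: [0.5076, -0.1382, 0.1062]
tcp_rot: [-0.0, 0.999, -0.035, 0.0]
ft_force: [-0.4, -0.1, -0.6]
finger_gap: 0.0929
```

```bash
python3 -c "
from h import *
go(None,-3.75)
s=track([-.25,.3]);i=s['pixels'];cv2.imwrite('pics/d.png',i)"
```

```text
t 9.93 tcp [ 0.5076 -0.1382  0.1062] yaw -4.0 tilt z [ 1.e-04  3.e-04 -1.e+00] F [-0.4 -0.1 -0.6] gap 0.0929
turn rad -0.0044
tray [515.9 -17.3] [217.8 140.1] 85.98 z 0.1049
grip [514.5 -20.4] 0.1552 131
```

View pics/d.png

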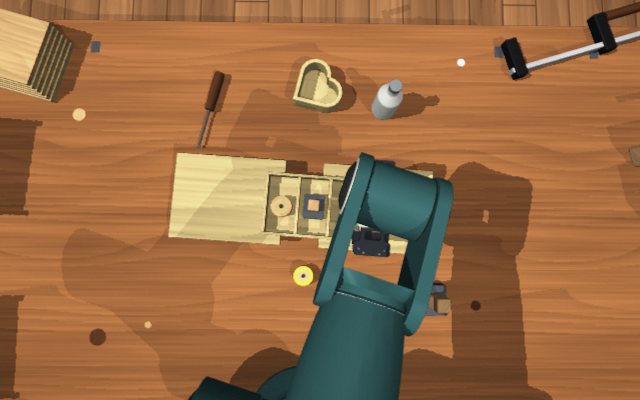

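The tray bridges the gap: leading end at px (268,205), weight at (314,207), wheel at (281,206). It is level at z 0.105. Continuing.

Call:
step_arm --pt "100 0.0003 -0.005 0 -0.001" --pt "100 0.0003 -0.008 0 -0.001" --pt "100 0.0003 -0.008 0 -0.001" --pt "100 0.0003 -0.008 0 -0.001" --pt "100 0.0003 -0.008 0 0" --pt "100 0.0003 -0.008 0 0" --pt "100 0.0003 -0.008 0 0" --pt "100 0.0003 -0.008 0 0" --pt "100 0.0003 -0.008 0 0" --pt "100 0.0003 -0.008 0 0"

```text
time_s: 10.82
tool_pos: [0.5158, -0.0608, 0.1062]
tcp_rot: [0.0, 0.999, -0.033, 0.0]
ft_force: [-0.1, -2.6, -0.9]
finger_gap: 0.0931
```

Call:
step_arm --pt "100 0.0003 -0.008 0 0" --pt "100 0.0003 -0.008 0 0" --pt "100 0.0003 -0.008 0 0" --pt "100 0.0003 -0.008 0 0" --pt "100 0.0003 -0.008 0 0" --pt "100 0.0003 -0.008 0 0" --pt "100 0.0003 -0.008 0 0" --pt "100 0.0003 -0.008 0 0" --pt "100 0.0003 -0.008 0 0" --pt "100 0.0003 -0.008 0 0"

```text
time_s: 11.65
tool_pos: [0.524, 0.0188, 0.1062]
tcp_rot: [0.0, 0.999, -0.033, 0.0]
ft_force: [-0.2, -3.3, -0.4]
finger_gap: 0.0928
```

Call:
step_arm --pt "100 0.0002 -0.007 0 0" --pt "100 0.0002 -0.006 0 0" --pt "100 0 -0.005 0 0" --pt "100 0 -0.004 0 0" --pt "100 0 -0.003 0 0" --pt "100 0 -0.002 0 0" --pt "100 0 0 0 0" --pt "100 0 0 0 0"

```text
time_s: 12.32
tool_pos: [0.5261, 0.045, 0.1061]
tcp_rot: [-0.0, 0.999, -0.033, -0.0]
ft_force: [-0.3, 0.6, 0.0]
finger_gap: 0.0931
```

```bash
python3 -c "
from h import *
go(None,-3.75)
s=track([-.05,.32])"
```

```text
t 12.32 tcp [0.5261 0.045  0.1061] yaw -3.78 tilt z [-1.e-04  4.e-04 -1.e+00] F [-0.3  0.6  0. ] gap 0.0931
turn rad -0.0005
tray [534.3 166.4] [216.6 140.1] 86.13 z 0.1049
grip [nan nan] nan 0
  return _methods._mean(a, axis=axis, dtype=dtype,
  ret = um.true_divide(
h.py:19: RuntimeWarning: Mean of empty slice.
  g=P[r&(z>.148)&(z<.165)]; print("grip",(np.median(g[:,:2],0)*1000).round(1),g[:,2].mean().round(4),len(g))
  ret = ret.dtype.type(ret / rcount)
```

About 18 mm to go. Then I back off and rise.

Call:
step_arm --pt "100 0 -0.004 0 0" --pt "100 0 -0.004 0 0" --pt "100 0 -0.004 0 0" --pt "100 0 -0.003 0 0" --pt "100 0 -0.002 0 0" --pt "100 0 -0.002 0 0" --pt "100 0 -0.001 0 0" --pt "100 0 0 0 0" --pt "100 0 0 0 0"

```text
time_s: 13.12
tool_pos: [0.5275, 0.065, 0.1062]
tcp_rot: [-0.0, 0.999, -0.033, 0.0]
ft_force: [-0.3, 0.1, 0.4]
finger_gap: 0.0925
```

Call:
step_arm --pt "100 0 0.01 0 0" --pt "100 0 0.015 0 0" --pt "100 0 0 -0.03 0" --pt "100 0 0 -0.04 0" --pt "100 0 0 -0.04 0" --pt "100 0 0.04 0 0" --pt "100 0 0.04 0 0" --pt "100 0 0.04 0 0" --pt "100 0 0.04 0 0" --pt "100 0 0.04 0 0"

```text
time_s: 13.95
tool_pos: [0.5118, -0.1621, 0.2165]
tcp_rot: [0.0, 0.999, -0.033, 0.0]
ft_force: [1.7, 0.1, 0.5]
finger_gap: 0.0928
```

```bash
python3 -c "
from h import *
go()
s=track([-.05,.32]);cv2.imwrite('pics/e.png',s['pixels'])"
```

```text
t 13.95 tcp [ 0.5118 -0.1621  0.2165] yaw -3.78 tilt z [ 7.e-04 -2.e-04 -1.e+00] F [1.7 0.1 0.5] gap 0.0928
tray [535.4 184.2] [220.3 140. ] 86.12 z 0.105
grip [534.1 182.2] 0.1552 137
```

View pics/e.png

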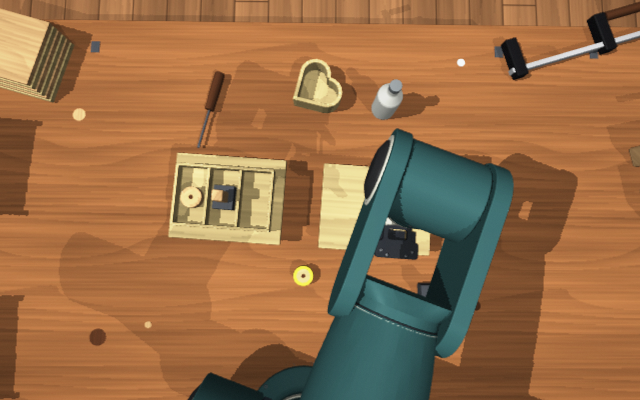

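The tray is on the far stand at px (222,198), centred within about 2 mm of the stand centre and square to within 0.1°. The weight (223,197) is in the middle and the wheel (191,197) in its end compartment. The bystanders have not moved and the arm is clear, so I hand in.

```bash
python3 -c "
from h import *
print(job_done())"
```

```text
the job is handed in; nothing more can be done
None
```

The job is done and handed in at about 14 s of the 58 s allowed. I lifted the small weight by its grip and set it upright in the tray's middle compartment. It was let go only once the wrist force had returned to about 0. I then pushed the tray across the 90 mm gap with both open fingers on its rear wall, never lifting it.

**Last checks** (top camera, before hand-in):
- **Tray:** its centre is at (535, 184) mm, against the far stand's centre at (536, 183) mm. It is square to within about 0.1°, and its walls measured level at z 0.105 m whenever I looked, including while it spanned the gap.
- **Weight:** its grip top is at z 0.155 m, as expected for standing upright, within about 2 mm of the middle compartment's centre.
- **Wheel and bystanders:** the wheel is in its end compartment. The heart box, glue bottle and screwdriver look unmoved in the picture.
- **Forces:** the readings at the end of each move were never above about 7 N, and the arm was clear of everything.

One reading failed: near the end of the slide the arm hid the weight's grip from the top camera. The final picture, with the arm backed away, showed it. No other check failed or disagreed.

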